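# Snap the protective cover over a test specimen in its carrier

### The arm

A 7-joint arm with a two-finger parallel gripper is mounted at the origin on a cart in front of the work surface, level with it; the furniture and walls round the work are solid. World frame = base frame: x ahead of the robot, y to its left, z up, the work surface at z = 0. Lengths are in mm, angles in rad, forces in N, time in s.
With the tool pointing down it reaches from about 425 to 925 mm from the base axis. Payload 6.8 kg.
Tool frame: the origin (TCP) lies between the finger pads; the fingertips stand 14 mm ahead of it and the grasp point (between the pads) lies 5 mm behind it; z points along the fingers, y is the line along which they close (so a half turn about z gives the same grasp; the last joint's range is limited). The gripper opens to 88 mm and grips with 3 to 60 N. Pads are 20 mm wide; open, the fingers measure 115 mm over their backs; the gripper's body (75 mm by 178 mm) begins 61 mm behind the grasp point.
Start: joints at [1.068, 0.477, 0.022, 1.555, -0.011, 1.109, -0.083], TCP at [259.631, -623.088, 236.664] pointing down, gripper open.
Joint ranges: [-2.96, 2.96], [-0.34, 2.1], [-1.41, 1.46], [0.24, 2.44], [-1.37, 4.51], [0.17, 1.92], [-2.96, 2.96]. Speed limits (rad/s): [2.39, 2.39, 3.14, 3.14, 3.14, 3.14, 3.14].

### API

Orientations are given as a unit quaternion [x, y, z, w].
In Python, from plant import robot gives the robot as it stands. The module is installed in compiled form; this text tells all that it offers.
- The arm moves only by the tool servo_tool, never from a script. Its argument "rows" is a list of rows, each an object with "translation": the shift along the tool's x, y, z in cm, a list of three; "dr": the turn, a rotation vector about the tool's x, y, z in rad, a list of three; "hand": the opening, from 0 (shut) to 1 (fully open). A call has 1 to 8 rows; each row shifts and turns the commanded pose from where the row before left it, along the tool's axes as they then stand; what a row does not reach is not made up. A row lasts 1/10 s, in which the tool goes at most 50 mm and 8.59 degrees, less where a joint would pass 70% of its speed; a pose out of reach is approached as far as the arm can. A call is refused whole if a number of a shift passes 5 or a number of a turn 0.15, either way. A call with a gripper value outside its range is refused whole. The fingers move at their own pace and stop on an object; "force" is the grip in N (left out, the last holds). Time passes only in rows, so rows that do not move let the fingers close. It gives the time, the measured TCP pose, the force, the opening and the grip force at its end, in the units of the state.
- robot.observe(): the state, without advancing time (a new reading comes with each control period).
- robot.read_camera(name): name is "scene" or "side" or "wrist"; returns the picture (420x560x3 uint8, red, green, blue); there is no depth.
- robot.get_calibration(name): a dict with "fx", "fy", "cx", "cy" (pixels), "k1" (the pictures are not rectified: a ray, as slopes to the right and down, at radius r is drawn at 1 + k1 r^2 times it, then the intrinsics apply), "pose" (4x4, takes a point from camera to world coordinates). Camera axes: x right, y down, z forward; pixel columns grow to the right and rows downward; lengths in mm; the calibration is good to about 2 mm. A picture is of the moment at which its call begins: read the wrist's pose just before it. get_calibration takes no time and is no camera call; for the wrist camera it gives the pose at the moment of the call.
- robot.job_done(): hands the job in; it is judged then, once.
Trained networks look in the newest picture that a camera, given by its name, has taken for a name from the list of things; names that differ only in an ending like _2 or _b are one class to them, and where a whole thing is asked for, a point or a joint stands for the part that bears it (a point fixed in the world has none). Each returns a list of dicts, best first, with "score" (0 to 1); they miss things now and then, are a little off and sometimes report something else, mostly with a low value. They report only what shows in the picture. A call takes as long as a camera call. They do not tell look-alikes from the thing itself.
- robot.search_frame(camera, name): "at" ([x, y, z] in mm, in the coordinates of the camera as it stood for that picture, good to about 4 mm: the middle of the surface that is visible of it).
- robot.trace(camera, name): "mask" (420x560 bool, what is visible of it).
- robot.mark_of(camera, name): "at" ([x, y, z] in mm, in the coordinates of the camera as it stood for that picture, good to about 4 mm: a listed point, or the origin of a listed thing).
The state is a dict: "clock": time; "qpos": joint angles; "joint_velocities": joint speeds; "joint_efforts": joint torques, N m; "eef_pos": TCP position; "orientation": TCP orientation; "contact_force": force on the tool from outside, world axes, zero at the start; "torque": the same for the moment, N m; "opening": finger opening in mm; "grip_force": force on a finger pad.
Only numpy, scipy, OpenCV 4.12 (cv2) and the standard library are available. Lean on these libraries where they do the work, as an engineer would, in place of code of your own. Each camera call takes 0.05 s, during which the arm holds its last target. There are 200 camera calls.

### The job

Stand the short steel cylinder upright in the round nest of the grey carrier and let go of it, then fit the blue snap cover over it and press the cover straight down until both of the carrier's hooks have clicked over it and it lies fully home at both ends. The hooks are thin: press gently, never harder than about 40 N, and go by feel rather than by height, for the carrier's tray floats on springs down to a stop you cannot see. Leave the tin, the round reference block and the tape roll where they are.

Things in the scene. Friction and masses are not known exactly. Their poses are not given: they have to be found in the camera images.
- carrier: Grey plastic tray 72 (x) x 132 (y) x 14 mm, riding on posts over a fixed steel plate 84 x 150 x 4 mm. Origin: centre of its underside, 18 mm above the worktop when raised; z up, y along its length. Light springs hold it up; a push growing from 1 or 2 to about 7 N sinks it straight down until it meets a hidden stop screw, set anywhere from 2 to 10 mm below; from there it is hard. It rises again when let go.
- nest (a point): Centre of the round nest in the middle of the tray, on the tray's flat top (the nest's floor), 32 mm above the worktop when the tray is raised; axes as the carrier's. The nest is a ring of ribs 39 mm across inside, 47 mm outside, and 6 mm high. The cylinder's weight alone does not sink the tray.
- hook_left_tip (a point): Top of the cream-coloured hook near the tray's +y end (50 mm from the middle), 14 mm above the tray's top. The hook is 16 mm wide (x) and stands out of a pocket in the tray; its bevelled head points outward, away from the middle, with its catch face 5 mm above the tray's top, and bends inward when pushed.
- hook_right_tip (a point): Top of the same hook near the tray's -y end, mirrored.
- specimen: The short steel cylinder, dark sides and bright top, 36 mm in diameter and 22 mm high, 0.14 to 0.22 kg, standing upright. Origin at the centre of its underside.
- cover: Blue plastic snap cover, about 0.1 kg, right way up on the worktop, open below: a hood 60 (x) x 70 (y) x 29 mm high (inside 54 x 64 x 26 mm) with a flange 4 mm thick at each end (124 mm long overall, along y), each with a slot for a hook. Origin at the centre of its underside; z up. It fits either way round (half turn), centred on the carrier, long sides parallel, flanges flat on the tray's top.
- cover_grip (a point): Middle of the grip bar on top of the hood: 12 mm thick (x), 50 mm long (y), 20 mm high, from 29 to 49 mm above the cover's underside; this point is 39 mm above it.
- cover_end_a (a point): Underside of the flange at the cover's +y end, 58 mm from its middle; level with the tray's top when this end is home. The slot (20 mm wide in x) finds its hook from up to about 2 mm off. With the tray on its stop the push grows to some 10 to 20 N in all; the click comes about 1 mm before the flange lies on the tray, and the push drops. An end not clicked stays 2 mm or more high when let go.
- cover_end_b (a point): The same at the cover's -y end.
- cotton_tin: Round tin with green lid, 67 mm in diameter, 40 mm high, a bystander; origin at its underside.
- ref_block: Flat round grey steel reference block, 62 mm in diameter, 10 mm high, a bystander; origin at its underside.
- tape_roll: Roll of black tape lying flat, 68 mm in diameter, 30 mm high, a bystander; origin at its underside.
Things that resemble listed ones, but are neither listed nor needed, are in the scene too. Of the things that look like the specimen, the smaller one is meant.

How it is judged (in metres and radians):
On the way, in this order (a step that is already met when the one before it is completed fails the run):
1. the steel cylinder stands in the carrier's nest and is let go, the cover not yet on (horizontal distance between specimen and nest below 0.004 m and z of specimen in the frame of nest between -0.002 and 0.002 m and angle between specimen's own z axis and vertical below 0.1 rad and contact force between specimen and the fingers below 0.2 N and distance between cover and nest above 0.05 m), for 0.2 s.
2. both ends of the cover are snapped home under the hooks (z of each of cover_end_a, cover_end_b in the frame of nest below 0.0015 m and horizontal distance between cover and nest below 0.006 m), for 0.2 s.
At the end, for the whole second after the job is handed in: The steel cylinder stands upright in the nest (within 4 mm of its centre, 2 mm of its floor), and the cover lies over it with both flange ends within 1.5 mm of the tray's top, within 6 mm of centre and in line with the carrier, held by both hooks, released and at rest (all of step 2 and horizontal distance between specimen and nest below 0.004 m and z of specimen in the frame of nest between -0.002 and 0.002 m and angle between specimen's own z axis and vertical below 0.1 rad and angle between the y axis of cover and the y axis of carrier, either way round below 0.08 rad and contact force between each of specimen, cover and the fingers below 0.2 N and linear speed of cover below 0.02 m/s); the robot touches nothing.
It fails at once if the cover is pressed on the carrier with more than 40 N (contact force between cover and carrier above 40 N).
It fails at once if the gripper bears on the carrier or its hooks with more than 40 N (contact force between the fingers and carrier above 40 N).
It fails at once if the cotton tin is moved more than 3 cm (distance of cotton_tin from where it was at the start of the episode above 0.03 m).
It fails at once if the round reference block is moved more than 3 cm (distance of ref_block from where it was at the start of the episode above 0.03 m).
It fails at once if the tape roll is moved more than 3 cm (distance of tape_roll from where it was at the start of the episode above 0.03 m).
It also fails if it takes over 67 s, if anything falls off the work surface, if the arm or the gripper's body presses on something with over 40 N, if the wrist force passes 120 N, or if a joint passes its speed limit or range.

## Working session

There is one attempt and no reset: what is moved stays moved. The work goes in short steps, Python scripts to look and compute and a tool call to move; the robot and the scene stay as the last step left them, time stands still between calls to the robot, and variables do not carry over. Pictures are saved under pics/ and viewed, at most 10 in all, crops included, and the job is handed in when it is done.

Besides the shell and the picture viewer there is one more tool, called after "Emit:" in YAML: its name, and indented under it one key for each argument. servo_tool: Moves the arm, as the interface text tells. Its arguments: {"type":"object","properties":{"rows":{"type":"array","items":{"type":"object","properties":{"translation":{"type":"array","items":{"type":"number"}},"dr":{"type":"array","items":{"type":"number"}},"hand":{"type":"number"}}}},"force":{"type":"number"}},"required":["rows"]}

```bash
mkdir -p pics; cat > h.py <<'E'
import numpy as np, cv2
from plant import robot
from scipy.spatial.transform import Rotation as R
def look(cam):
    c=robot.get_calibration(cam); im=robot.read_camera(cam); return c,im
def w(c,p):
    P=np.array(c["pose"]); return P[:3,:3]@np.array(p)+P[:3,3]
def ray(c,u,v,z):
    d=np.array([(u-c["cx"])/c["fx"],(v-c["cy"])/c["fy"]]); s=d.copy()
    for _ in range(20): s=d/(1+c["k1"]*(s@s))
    P=np.array(c["pose"]); r=P[:3,:3]@np.r_[s,1]; return P[:3,3]+r*(z-P[2,3])/r[2]
def save(n,im): cv2.imwrite("pics/"+n,im[:,:,::-1])
def st():
    s=robot.observe(); print({k:np.round(s[k],3).tolist() for k in("clock","eef_pos","orientation","contact_force","torque","opening","grip_force")})
    return s
E
python3 - <<'E'
from h import *
st()
ims=[]
for cam in("scene","side"):
    c,im=look(cam); ims.append(im); print(cam,np.round(c["pose"],2).tolist())
    for n in("specimen","cover_grip","nest","cover","carrier","cotton_tin","ref_block","tape_roll","hook_left_tip","cover_end_a"):
        print(n,[(round(d["score"],2),w(c,d["at"]).round().tolist()) for d in robot.mark_of(cam,n)[:4]])
save("a.png",ims[0]);save("b.png",ims[1])
E
```

```text
{'clock': 0.0, 'eef_pos': [259.403, -622.547, 235.706], 'orientation': [0.981, 0.196, -0.0, -0.001], 'contact_force': [-0.222, -0.556, -0.313], 'torque': [-0.002, 0.06, -0.002], 'opening': 87.881, 'grip_force': 0.0}
scene [[-0.61, -0.51, 0.61, -191.53], [-0.79, 0.41, -0.45, 567.6], [-0.02, -0.76, -0.65, 900.13], [0.0, 0.0, 0.0, 1.0]]
specimen [(0.84, [470.0, -341.0, -3.0])]
cover_grip [(0.62, [502.0, 269.0, 38.0])]
nest [(0.79, [466.0, -4.0, 32.0])]
cover [(0.92, [500.0, 264.0, 0.0])]
carrier [(0.74, [464.0, -4.0, 15.0])]
cotton_tin [(0.62, [672.0, 120.0, 3.0]), (0.58, [540.0, -283.0, -6.0])]
ref_block []
tape_roll [(0.88, [646.0, -22.0, -3.0])]
hook_left_tip [(0.57, [483.0, 42.0, 42.0])]
cover_end_a [(0.76, [520.0, 216.0, -3.0]), (0.62, [487.0, 325.0, -3.0])]
side [[1.0, -0.03, 0.05, 511.6], [-0.06, -0.5, 0.87, -951.27], [-0.0, -0.87, -0.5, 619.93], [0.0, 0.0, 0.0, 1.0]]
specimen [(0.66, [540.0, -276.0, 1.0]), (0.66, [470.0, -338.0, -1.0]), (0.27, [506.0, 267.0, 37.0])]
cover_grip []
nest [(0.61, [469.0, -1.0, 36.0])]
cover [(0.89, [501.0, 266.0, -0.0])]
carrier [(0.74, [472.0, -4.0, 17.0])]
cotton_tin []
ref_block [(0.64, [630.0, 224.0, 5.0])]
tape_roll [(0.88, [651.0, -22.0, 2.0])]
hook_left_tip [(0.46, [490.0, 47.0, 44.0])]
cover_end_a [(0.9, [518.0, 216.0, 3.0]), (0.84, [489.0, 325.0, -2.0]), (0.33, [470.0, -2.0, 36.0])]
```

View pics/a.png

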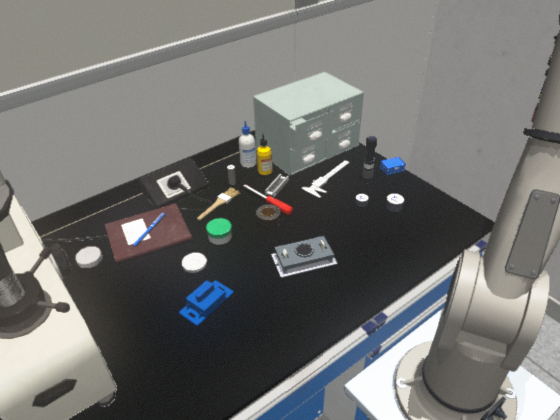

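View pics/b.png

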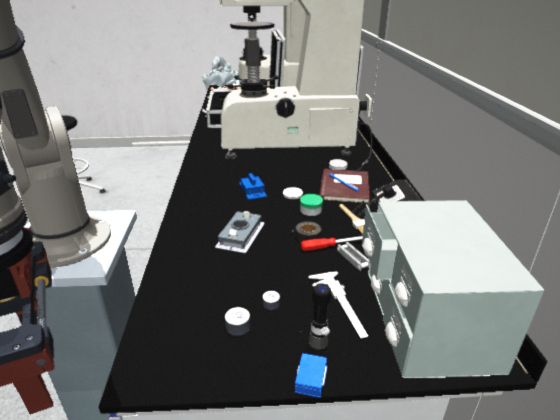

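The scene picture shows two cylinders, the small one at (362,200) and the larger at (395,202). The carrier is at (305,255) and the cover at (207,298). In the side picture the small cylinder is at (271,297), which agrees with (540,-278).

Emit:
servo_tool:
  rows:
    - {"translation":[3,1,0.8],"dr":[0,0,-0.137],"hand":1}
    - {"translation":[0,0,0.8],"dr":[0,0,-0.137],"hand":1}
    - {"translation":[0,0,0.8],"dr":[0,0,-0.137],"hand":1}
    - {"translation":[0,0,0.8],"dr":[0,0,-0.137],"hand":1}
    - {"translation":[0,0,0.8],"dr":[0,0,-0.137],"hand":1}
    - {"translation":[0,0,0.8],"dr":[0,0,-0.137],"hand":1}
    - {"translation":[4.5,1.6,0],"dr":[0,0,0],"hand":1}
    - {"translation":[4.5,1.6,0],"dr":[0,0,0],"hand":1}

```text
clock: 1.9
eef_pos: [351.3, -547.8, 188.1]
orientation: [0.822, 0.57, -0.0, -0.0]
contact_force: [1.9, 0.3, -0.7]
opening: 88.0
grip_force: 0.0
```

Emit:
servo_tool:
  rows:
    - {"translation":[4.5,1.6,0],"dr":[0,0,0],"hand":1}
    - {"translation":[4.5,1.6,0],"dr":[0,0,0],"hand":1}
    - {"translation":[4.5,1.6,0],"dr":[0,0,0],"hand":1}
    - {"translation":[4.5,1.6,0],"dr":[0,0,0],"hand":1}
    - {"translation":[4.5,1.6,0],"dr":[0,0,0],"hand":1}
    - {"translation":[4.5,1.6,0],"dr":[0,0,0],"hand":1}
    - {"translation":[0,0,0],"dr":[0,0,0],"hand":1}

```text
clock: 2.6
eef_pos: [541.6, -319.1, 189.1]
orientation: [0.817, 0.576, 0.003, -0.001]
contact_force: [0.2, 0.6, -0.6]
opening: 87.5
grip_force: 0.0
```

```bash
python3 - <<'E'
from h import *
st()
c,im=look("wrist"); print(np.round(c["pose"],2).tolist(), c["fx"])
for d in robot.mark_of("wrist","specimen"): print(d["score"],w(c,d["at"]).round(1))
for d in robot.trace("wrist","specimen"):
    m=d["mask"]; ys,xs=np.where(m); print(round(d["score"],2),m.sum(),xs.min(),xs.max(),ys.min(),ys.max())
save("c.png",im)
E
```

```text
{'clock': 2.6, 'eef_pos': [541.647, -319.144, 189.124], 'orientation': [0.817, 0.576, 0.003, -0.001], 'contact_force': [0.247, 0.569, -0.65], 'torque': [-0.045, -0.072, 0.012], 'opening': 87.523, 'grip_force': 0.0}
[[0.94, -0.32, -0.1, 569.35], [-0.34, -0.9, -0.28, -240.88], [0.0, 0.3, -0.95, 337.5], [0.0, 0.0, 0.0, 1.0]] 361.6216422609333
0.95 [ 5.360e+02 -2.775e+02 -5.000e-01]
0.82 [ 466.2 -338.9    6. ]
0.97 1387 237 277 127 170
0.85 2388 183 237 206 263
```

View pics/c.png

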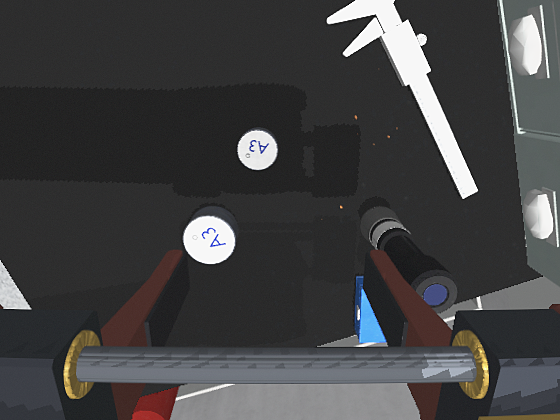

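The wrist view shows the small cylinder's top at (257,149), the larger one at (209,240), and a tall black loupe at (380–430, 205–290). I'll refine the cylinder centre and check the loupe's clearance.

```bash
python3 - <<'E'
from h import *
c=robot.get_calibration("wrist"); im=cv2.imread("pics/c.png",0)
sub=np.zeros_like(im); sub[115:180,225:290]=(im[115:180,225:290]>140)*255
cn=max(cv2.findContours(sub,0,1)[0],key=cv2.contourArea); (u,v),r=cv2.minEnclosingCircle(cn)
p=ray(c,u,v,22); print(u,v,r,p, np.linalg.norm(ray(c,u-r,v,22)-ray(c,u+r,v,22)))
s=robot.observe(); T=R.from_quat(s["orientation"]).as_matrix()
print("tool shift",T.T@(p-np.array(s["eef_pos"])))
print("loupe base",ray(c,372,208,0), ray(robot.get_calibration("side"),318,345,0),"top side z80", ray(robot.get_calibration("side"),320,290,80),"wrist z80",ray(c,432,290,80))
E
```

```text
256.98779296875 149.743896484375 20.027345657348633 [ 533.18938549 -288.26122695   22.        ] 34.82615128726244
tool shift [ 36.62150816 -16.09662089 166.57609078]
loupe base [ 616.02183148 -383.14576948    0.        ] [ 624.65222052 -396.86145882    0.        ] top side z80 [ 634.17584731 -330.72578646   80.        ] wrist z80 [ 631.16524462 -436.04721924   80.        ]
```

```bash
cat >> h.py <<'E'
def top(z=22,near=None):
    c,im=look("wrist"); ds=robot.mark_of("wrist","specimen"); print([(round(d["score"],2),w(c,d["at"]).round(1).tolist()) for d in ds])
    m=[d["mask"] for d in robot.trace("wrist","specimen")]; m=min([k for k in m if k.sum()>300],key=lambda k:k.sum())
    m=cv2.dilate(m.astype(np.uint8),np.ones((5,5)))
    g=cv2.cvtColor(im,cv2.COLOR_RGB2GRAY); b=((g>140)&(m>0)).astype(np.uint8)
    cn=max(cv2.findContours(b,0,1)[0],key=cv2.contourArea); (u,v),r=cv2.minEnclosingCircle(cn)
    p=ray(c,u,v,z); print("top",u,v,r,p.round(1),"dia",np.linalg.norm(ray(c,u-r,v,z)-ray(c,u+r,v,z)))
    s=robot.observe(); T=R.from_quat(s["orientation"]).as_matrix(); print("shift",(T.T@(p-np.array(s["eef_pos"]))).round(1)); return im
E
python3 - <<'E'
from h import *
st(); top(); st()
E
```

```text
{'clock': 2.75, 'eef_pos': [535.673, -328.08, 188.602], 'orientation': [0.821, 0.572, -0.0, 0.0], 'contact_force': [-0.546, -0.166, -0.635], 'torque': [-0.003, -0.039, 0.08], 'opening': 87.418, 'grip_force': 0.0}
[(0.77, [471.3, -337.7, 4.7]), (0.62, [538.6, -278.5, 0.5])]
top 259.8678894042969 136.61398315429688 20.417512893676758 [ 539.6 -278.6   22. ] dia 35.1309959978954
shift [ 49.5 -13.2 166.5]
{'clock': 2.9, 'eef_pos': [534.732, -329.451, 188.587], 'orientation': [0.821, 0.57, -0.0, 0.0], 'contact_force': [-0.315, -0.291, -0.281], 'torque': [-0.091, -0.093, 0.01], 'opening': 87.836, 'grip_force': 0.0}
```

Emit:
servo_tool:
  rows:
    - {"translation":[2.5,-0.65,3],"dr":[0,0,0],"hand":1}
    - {"translation":[2.45,-0.65,3],"dr":[0,0,0],"hand":1}
    - {"translation":[0,0,3],"dr":[0,0,0],"hand":1}
    - {"translation":[0,0,2],"dr":[0,0,0],"hand":1}
    - {"translation":[0,0,0],"dr":[0,0,0],"hand":1}
    - {"translation":[0,0,0],"dr":[0,0,0],"hand":1}

```text
clock: 3.5
eef_pos: [540.6, -277.7, 79.0]
orientation: [0.821, 0.571, -0.0, 0.0]
contact_force: [-0.0, 0.1, 0.3]
opening: 87.7
grip_force: 0.0
```

```bash
python3 - <<'E'
from h import *
s=st(); T=R.from_quat(s["orientation"]).as_matrix(); print("shift",T.T@(np.array([539.6,-278.6,23])-s["eef_pos"]))
top(); st()
E
```

```text
{'clock': 3.5, 'eef_pos': [540.607, -277.743, 79.005], 'orientation': [0.821, 0.571, -0.0, 0.0], 'contact_force': [-0.025, 0.102, 0.328], 'torque': [-0.046, -0.061, -0.008], 'opening': 87.653, 'grip_force': 0.0}
shift [-1.13471812 -0.63939889 56.00561522]
[(0.97, [537.9, -277.7, -0.8]), (0.95, [469.9, -338.7, 5.4])]
top 207.0 345.5 32.004005432128906 [ 468.7 -336.6   22. ] dia 43.91519490100811
shift [-80.8 -48.1  58.1]
{'clock': 3.65, 'eef_pos': [541.772, -277.564, 80.225], 'orientation': [0.821, 0.571, 0.001, 0.001], 'contact_force': [-0.26, -0.028, -0.201], 'torque': [-0.042, -0.048, -0.055], 'opening': 87.707, 'grip_force': 0.0}
```

Emit:
servo_tool:
  force: 20
  rows:
    - {"translation":[-0.15,-0.1,2],"dr":[0,0,0],"hand":1}
    - {"translation":[0,0,2],"dr":[0,0,0],"hand":1}
    - {"translation":[0,0,1.7],"dr":[0,0,0],"hand":1}
    - {"translation":[0,0,0],"dr":[0,0,0],"hand":1}
    - {"translation":[0,0,0],"dr":[0,0,0],"hand":0.3}
    - {"translation":[0,0,0],"dr":[0,0,0],"hand":0.3}
    - {"translation":[0,0,0],"dr":[0,0,0],"hand":0.3}
    - {"translation":[0,0,0],"dr":[0,0,0],"hand":0.3}

```text
clock: 4.45
eef_pos: [540.0, -277.8, 22.4]
orientation: [0.821, 0.572, 0.0, 0.001]
contact_force: [0.6, -0.9, 0.1]
opening: 59.2
grip_force: 0.0
```

Emit:
servo_tool:
  rows:
    - {"translation":[0,0,0],"dr":[0,0,0],"hand":0.3}
    - {"translation":[0,0,0],"dr":[0,0,0],"hand":0.3}

```text
clock: 4.65
eef_pos: [539.7, -277.6, 21.9]
orientation: [0.821, 0.572, 0.0, 0.0]
contact_force: [-0.0, 0.7, -0.9]
opening: 43.5
grip_force: 0.0
```

Emit:
servo_tool:
  rows:
    - {"translation":[0,0,0],"dr":[0,0,0],"hand":0.3}
    - {"translation":[0,0,0],"dr":[0,0,0],"hand":0.3}
    - {"translation":[0,0,0],"dr":[0,0,0],"hand":0.3}
    - {"translation":[0,0,0],"dr":[0,0,0],"hand":0.3}

```text
clock: 5.05
eef_pos: [539.5, -277.6, 21.7]
orientation: [0.821, 0.572, -0.0, 0.0]
contact_force: [0.0, -0.3, 1.4]
opening: 35.3
grip_force: 20.0
```

Emit:
servo_tool:
  rows:
    - {"translation":[0,0,-3],"dr":[0,0,0],"hand":0.3}
    - {"translation":[0,0,-5],"dr":[0,0,0],"hand":0.3}
    - {"translation":[2.9,-2.75,-3],"dr":[0,0,0],"hand":0.3}
    - {"translation":[2.9,-2.75,-2],"dr":[0,0,0],"hand":0.3}
    - {"translation":[2.9,-2.75,0],"dr":[0,0,0],"hand":0.3}
    - {"translation":[2.9,-2.75,0],"dr":[0,0,0],"hand":0.3}
    - {"translation":[2.9,-2.75,0],"dr":[0,0,0],"hand":0.3}
    - {"translation":[2.9,-2.75,0],"dr":[0,0,0],"hand":0.3}

```text
clock: 5.85
eef_pos: [443.9, -55.9, 151.5]
orientation: [0.821, 0.571, -0.0, -0.0]
contact_force: [0.5, 1.1, -2.3]
opening: 35.0
grip_force: 20.0
```

Emit:
servo_tool:
  rows:
    - {"translation":[0,0,0],"dr":[0,0,0],"hand":0.3}
    - {"translation":[0,0,0],"dr":[0,0,0],"hand":0.3}
    - {"translation":[0,0,0],"dr":[0,0,0],"hand":0.3}

```text
clock: 6.15
eef_pos: [445.3, -58.1, 151.6]
orientation: [0.821, 0.571, -0.0, 0.0]
contact_force: [0.7, -1.2, -3.1]
opening: 35.4
grip_force: 20.0
```

```bash
python3 - <<'E'
from h import *
st()
c,im=look("wrist"); import pickle; pickle.dump(c,open("d.pkl","wb"))
for n in("nest","hook_left_tip","carrier"):
    print(n,[(round(d["score"],2),w(c,d["at"]).round(1).tolist()) for d in robot.mark_of("wrist",n)[:4]])
save("d.png",im); st()
E
```

```text
{'clock': 6.15, 'eef_pos': [445.349, -58.088, 151.587], 'orientation': [0.821, 0.571, -0.0, 0.0], 'contact_force': [0.696, -1.246, -3.064], 'torque': [0.024, -0.082, 0.016], 'opening': 35.44, 'grip_force': 20.0}
nest [(0.73, [475.3, -0.2, 32.5])]
hook_left_tip [(0.67, [485.5, 48.9, 44.7]), (0.31, [452.0, -51.2, 48.3])]
carrier [(0.68, [471.0, -3.7, 13.9])]
{'clock': 6.35, 'eef_pos': [445.307, -58.099, 151.5], 'orientation': [0.821, 0.571, -0.0, -0.0], 'contact_force': [0.487, 1.284, -2.269], 'torque': [-0.034, -0.06, -0.005], 'opening': 35.486, 'grip_force': 20.0}
```

View pics/d.png

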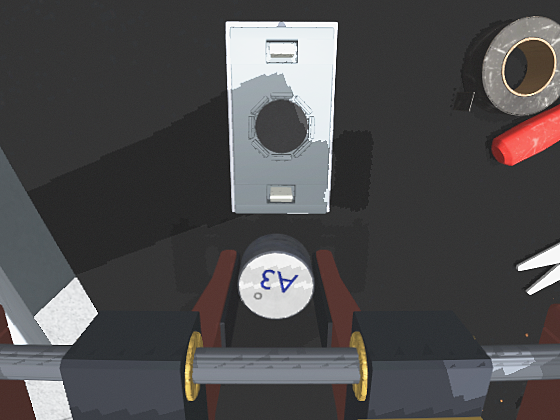

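The wrist view shows the nest at (280,127), the hooks at (282,50) and (281,193), and the held cylinder's top at (276,285).

```bash
python3 - <<'E'
from h import *
import pickle; c=pickle.load(open("d.pkl","rb"))
for n,u,v,z in(("nest centre",281,126.5,35),("ring L",247,127,38),("ring R",316,127,38),("ring top",281,93,38),("ring bot",281,161,38),("hookfar L",269,42,46),("hookfar R",296,42,46),("hookfar mid",282.5,42,46),("hooknear mid",281.5,198,46),("hooknear inner",281.5,187,46),("tray TL",230,26,32),("tray TR",334,26,32),("tray BL",236,212,32),("tray BR",329,212,32),("cyl",276.5,282,151.8),("cylL",239,283,151.8),("cylR",314,283,151.8)):
    print(n,ray(c,u,v,z).round(1))
im=cv2.imread("pics/d.png"); cv2.imwrite("pics/e.png",cv2.resize(im[10:225,210:350],None,fx=3.7,fy=2.7,interpolation=2))
E
```

```text
nest centre [470.3  -2.6  35. ]
ring L [447.6   5.8  38. ]
ring R [493.5 -11.3  38. ]
ring top [478.2  19.1  38. ]
ring bot [461.8 -25.5  38. ]
hookfar L [481.8  51.7  46. ]
hookfar R [498.1  45.6  46. ]
hookfar mid [489.9  48.6  46. ]
hooknear mid [453.2 -49.8  46. ]
hooknear inner [456. -42.  46.]
tray TL [461.   72.1  32. ]
tray TR [526.9  47.6  32. ]
tray BL [414.8 -52.   32. ]
tray BR [482.8 -77.3  32. ]
cyl [446.1 -57.4 151.8]
cylL [429.8 -51.9 151.8]
cylR [462.1 -64.  151.8]
```

View pics/e.png

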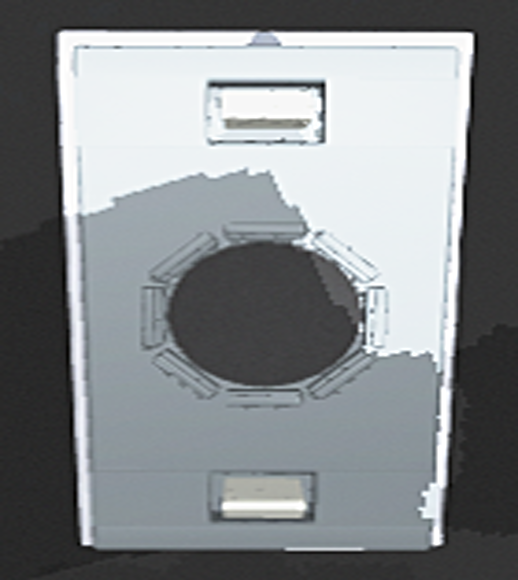

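Emit:
servo_tool:
  rows:
    - {"translation":[3,0.2,0],"dr":[0,0,0],"hand":0.3}
    - {"translation":[3,0.2,2],"dr":[0,0,0],"hand":0.3}
    - {"translation":[0,0,3],"dr":[0,0,0],"hand":0.3}
    - {"translation":[0,0,2.5],"dr":[0,0,0],"hand":0.3}
    - {"translation":[0,0,1],"dr":[0,0,0],"hand":0.3}
    - {"translation":[0,0,0],"dr":[0,0,0],"hand":0.3}
    - {"translation":[0,0,0],"dr":[0,0,0],"hand":0.3}
    - {"translation":[0,0,0],"dr":[0,0,0],"hand":0.3}

```text
clock: 7.15
eef_pos: [470.7, -2.5, 67.8]
orientation: [0.821, 0.571, 0.001, 0.001]
contact_force: [-0.8, 0.3, -1.2]
opening: 35.1
grip_force: 20.0
```

```bash
python3 - <<'E'
from h import *
s=st()
c,im=look("wrist")
save("f.png",im); T=R.from_quat(s["orientation"]).as_matrix(); print("shift",T.T@(np.array([470.3,-2.9,54])-s["eef_pos"]))
E
```

```text
{'clock': 7.15, 'eef_pos': [470.677, -2.505, 67.797], 'orientation': [0.821, 0.571, 0.001, 0.001], 'contact_force': [-0.826, 0.266, -1.197], 'torque': [0.029, -0.009, 0.004], 'opening': 35.101, 'grip_force': 20.0}
shift [-0.51206421 -0.24469949 13.79640991]
```

View pics/f.png

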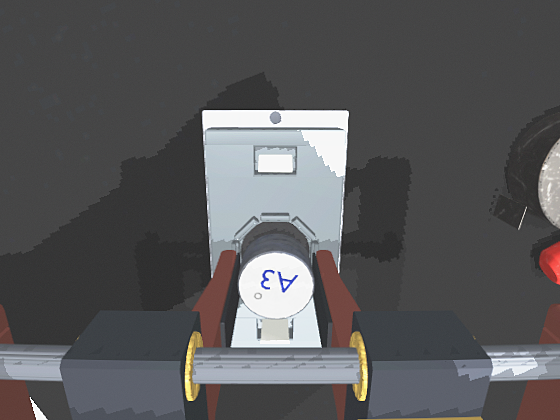

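The cylinder hangs centred over the ring: cylinder column 276, ring columns 233–317. I'll lower it slowly.

Emit:
servo_tool:
  rows:
    - {"translation":[0,0,0.5],"dr":[0,0,0],"hand":0.3}
    - {"translation":[0,0,0.2],"dr":[0,0,0],"hand":0.3}
    - {"translation":[0,0,0.2],"dr":[0,0,0],"hand":0.3}
    - {"translation":[0,0,0.2],"dr":[0,0,0],"hand":0.3}
    - {"translation":[0,0,0.1],"dr":[0,0,0],"hand":0.3}
    - {"translation":[0,0,0],"dr":[0,0,0],"hand":0.3}
    - {"translation":[0,0,0],"dr":[0,0,0],"hand":0.3}

```text
clock: 7.9
eef_pos: [469.7, -2.3, 54.6]
orientation: [0.821, 0.572, 0.0, -0.0]
contact_force: [0.4, -0.3, -1.8]
opening: 35.9
grip_force: 20.0
```

Emit:
servo_tool:
  rows:
    - {"translation":[0,0,0.1],"dr":[0,0,0],"hand":0.3}
    - {"translation":[0,0,0.08],"dr":[0,0,0],"hand":0.3}
    - {"translation":[0,0,0],"dr":[0,0,0],"hand":0.3}
    - {"translation":[0,0,0],"dr":[0,0,0],"hand":0.3}

```text
clock: 8.3
eef_pos: [469.8, -2.3, 53.0]
orientation: [0.821, 0.572, 0.0, 0.0]
contact_force: [-0.1, 0.3, 0.9]
opening: 35.4
grip_force: 20.0
```

Emit:
servo_tool:
  rows:
    - {"translation":[0,0,0],"dr":[0,0,0],"hand":0.6}
    - {"translation":[0,0,0],"dr":[0,0,0],"hand":0.6}
    - {"translation":[0,0,0],"dr":[0,0,0],"hand":0.6}
    - {"translation":[0,0,-0.5],"dr":[0,0,0],"hand":0.6}
    - {"translation":[0,0,-3],"dr":[0,0,0],"hand":0.6}
    - {"translation":[0,0,-5],"dr":[0,0,0],"hand":0.6}
    - {"translation":[-3,0,-2],"dr":[0,0,0],"hand":0.6}
    - {"translation":[-3,0,0],"dr":[0,0,0],"hand":0.6}

```text
clock: 9.1
eef_pos: [451.2, -58.6, 161.5]
orientation: [0.82, 0.572, 0.003, 0.002]
contact_force: [0.1, -0.9, -0.2]
opening: 52.7
grip_force: 0.0
```

Emit:
servo_tool:
  rows:
    - {"translation":[0,0,0],"dr":[0,0,0],"hand":0.6}
    - {"translation":[0,0,0],"dr":[0,0,0],"hand":0.6}

```text
clock: 9.3
eef_pos: [448.7, -59.0, 158.2]
orientation: [0.821, 0.571, 0.0, 0.0]
contact_force: [0.9, -0.0, 1.0]
opening: 52.6
grip_force: 0.0
```

```bash
python3 - <<'E'
from h import *
s=st()
im=top(54); st(); save("g.png",im)
E
```

```text
{'clock': 9.3, 'eef_pos': [448.705, -58.951, 158.17], 'orientation': [0.821, 0.571, 0.0, 0.0], 'contact_force': [0.928, -0.024, 0.974], 'torque': [0.013, -0.015, -0.022], 'opening': 52.602, 'grip_force': 0.0}
[(0.59, [467.8, -4.1, 32.5])]
top 277.1603698730469 130.2547149658203 26.68301010131836 [470.5  -3.8  54. ] dia 36.61909650334396
shift [ 57.8   1.7 103.8]
{'clock': 9.45, 'eef_pos': [449.078, -57.473, 157.723], 'orientation': [0.82, 0.572, 0.0, -0.0], 'contact_force': [-0.382, 0.072, 0.197], 'torque': [-0.002, -0.044, -0.0], 'opening': 52.113, 'grip_force': 0.0}
```

View pics/g.png

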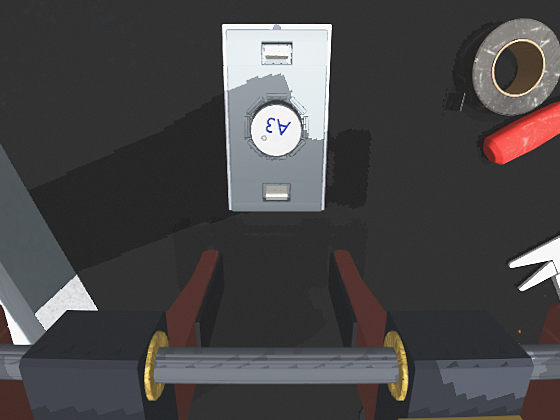

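The cylinder stands centred in the nest, with its top at (277,130). Next is the cover.

Emit:
servo_tool:
  rows:
    - {"translation":[4.4,-0.4,0],"dr":[0,0,0],"hand":0.6}
    - {"translation":[4.4,-0.4,0],"dr":[0,0,0],"hand":0.6}
    - {"translation":[4.4,-0.4,0],"dr":[0,0,0],"hand":0.6}
    - {"translation":[4.4,-0.4,0],"dr":[0,0,0],"hand":0.6}
    - {"translation":[4.4,-0.4,0],"dr":[0,0,0],"hand":0.6}
    - {"translation":[4.5,-0.3,0],"dr":[0,0,0],"hand":0.6}
    - {"translation":[0,0,0],"dr":[0,0,-0.127],"hand":0.6}
    - {"translation":[0,0,0],"dr":[0,0,-0.127],"hand":0.6}

```text
clock: 10.25
eef_pos: [518.5, 201.7, 157.3]
orientation: [0.738, 0.675, 0.0, -0.001]
contact_force: [-0.1, -0.8, -0.6]
opening: 52.6
grip_force: 0.0
```

Emit:
servo_tool:
  rows:
    - {"translation":[0,0,0],"dr":[0,0,-0.127],"hand":0.6}
    - {"translation":[0,0,0],"dr":[0,0,-0.127],"hand":0.6}
    - {"translation":[0,0,0],"dr":[0,0,-0.127],"hand":0.6}
    - {"translation":[0,0,0],"dr":[0,0,0],"hand":0.6}
    - {"translation":[0,0,0],"dr":[0,0,0],"hand":0.6}
    - {"translation":[0,0,0],"dr":[0,0,0],"hand":0.6}

```text
clock: 10.85
eef_pos: [519.0, 198.4, 157.7]
orientation: [0.602, 0.799, -0.0, -0.0]
contact_force: [0.2, -0.9, -0.3]
opening: 52.9
grip_force: 0.0
```

```bash
python3 - <<'E'
from h import *
import pickle
s=st()
c,im=look("wrist"); pickle.dump((c,s),open("h.pkl","wb"))
for n in("cover_grip","cover","cover_end_a"):
    print(n,[(round(d["score"],2),w(c,d["at"]).round(1).tolist()) for d in robot.mark_of("wrist",n)[:4]])
save("h.png",im); st()
E
```

```text
{'clock': 10.85, 'eef_pos': [518.968, 198.386, 157.707], 'orientation': [0.602, 0.799, -0.0, -0.0], 'contact_force': [0.241, -0.877, -0.335], 'torque': [-0.039, -0.084, 0.017], 'opening': 52.925, 'grip_force': 0.0}
cover_grip [(0.64, [505.2, 267.8, 36.2]), (0.22, [519.1, 212.4, -2.3])]
cover [(0.95, [505.7, 266.3, 0.4])]
cover_end_a [(0.7, [491.6, 323.4, 0.6]), (0.69, [521.1, 212.9, -3.7])]
{'clock': 11.05, 'eef_pos': [519.099, 198.073, 157.862], 'orientation': [0.601, 0.799, -0.0, 0.0], 'contact_force': [0.37, 0.166, -0.645], 'torque': [0.017, -0.114, -0.005], 'opening': 52.781, 'grip_force': 0.0}
```

View pics/h.png

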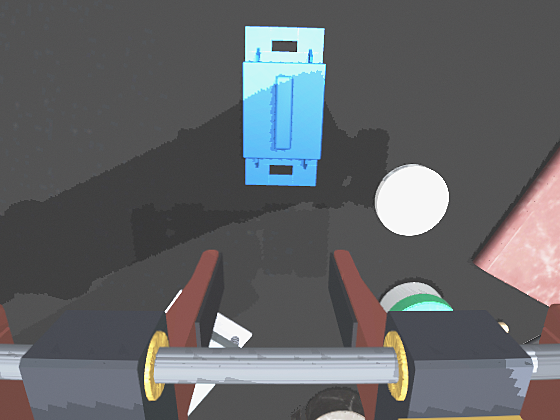

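The cover shows its grip bar at (283,113), slots at (285,46) and (281,170), and flange ends at rows 27 and 186.

```bash
python3 - <<'E'
from h import *
import pickle; c,s=pickle.load(open("h.pkl","rb"))
P={}
for n,u,v,z in(("slotF",285,46.5,4),("slotN",281,170,4),("FL",246,27,4),("FR",325,28,4),("NL",246,185,4),("NR",317,186,4),("barF",283.5,76,49),("barN",281.8,150.5,49),("hoodNL",244,157,29),("hoodNR",321,158,29),("hoodFL",242,63,29),("hoodFR",325,64,29)):
    P[n]=ray(c,u,v,z); print(n,P[n].round(1))
def ang(a,b): d=P[a]-P[b]; return np.degrees(np.arctan2(d[1],d[0]))
print(ang("slotF","slotN"),ang("FL","NL"),ang("FR","NR"),ang("barF","barN"),ang("hoodFL","hoodNL"),ang("hoodFR","hoodNR"))
for q in (["slotF","slotN"],["FL","FR","NL","NR"],["barF","barN"],["hoodNL","hoodNR","hoodFL","hoodFR"]): print(np.mean([P[k] for k in q],0).round(1))
T=R.from_quat(s["orientation"]).as_matrix(); print(np.degrees(np.arctan2(T[1,0],T[0,0])),T.round(3).tolist())
E
```

```text
slotF [493.2 314.1   4. ]
slotN [517.2 220.    4. ]
FL [460.7 319.3   4. ]
FR [518.8 335.2   4. ]
NL [492.  199.2   4. ]
NR [550.9 215.1   4. ]
barF [497.8 290.8  49. ]
barN [510.6 242.4  49. ]
hoodNL [485.3 226.8  29. ]
hoodNR [542.5 242.4  29. ]
hoodFL [466.8 292.1  29. ]
hoodFR [524.2 307.9  29. ]
104.36191179686175 104.6256580209513 104.9723025442743 104.91683282921225 105.7429526461733 105.55195131175083
[505.2 267.    4. ]
[505.6 267.2   4. ]
[504.2 266.6  49. ]
[504.7 267.3  29. ]
105.99146591146227 [[-0.275, 0.961, -0.0], [0.961, 0.275, 0.0], [0.0, -0.0, -1.0]]
```

Emit:
servo_tool:
  force: 45
  rows:
    - {"translation":[3.5,0.25,2],"dr":[0,0,0.017],"hand":0.45}
    - {"translation":[3.5,0.25,3],"dr":[0,0,0],"hand":0.45}
    - {"translation":[0,0,3],"dr":[0,0,0],"hand":0.45}
    - {"translation":[0,0,2],"dr":[0,0,0],"hand":0.45}
    - {"translation":[0,0,0],"dr":[0,0,0],"hand":0.45}
    - {"translation":[0,0,0],"dr":[0,0,0],"hand":0.45}

```text
clock: 11.65
eef_pos: [505.2, 266.8, 58.2]
orientation: [0.608, 0.794, -0.0, -0.0]
contact_force: [0.2, 0.3, -0.3]
opening: 39.6
grip_force: 0.0
```

Emit:
servo_tool:
  force: 45
  rows:
    - {"translation":[0,0,0.7],"dr":[0,0,0],"hand":0.4}
    - {"translation":[0,0,0.65],"dr":[0,0,0],"hand":0.1}
    - {"translation":[0,0,0],"dr":[0,0,0],"hand":0.05}
    - {"translation":[0,0,0],"dr":[0,0,0],"hand":0.05}
    - {"translation":[0,0,0],"dr":[0,0,0],"hand":0.05}
    - {"translation":[0,0,0],"dr":[0,0,0],"hand":0.05}
    - {"translation":[0,0,0],"dr":[0,0,0],"hand":0.05}
    - {"translation":[0,0,0],"dr":[0,0,0],"hand":0.05}

```text
clock: 12.45
eef_pos: [505.2, 266.7, 44.6]
orientation: [0.608, 0.794, 0.0, 0.0]
contact_force: [-0.8, -0.6, 1.6]
opening: 12.1
grip_force: 45.0
```

Emit:
servo_tool:
  rows:
    - {"translation":[0,0,0],"dr":[0,0,0],"hand":0.05}
    - {"translation":[0,0,0],"dr":[0,0,0],"hand":0.05}

```text
clock: 12.65
eef_pos: [505.2, 266.7, 44.6]
orientation: [0.608, 0.794, 0.0, 0.0]
contact_force: [-0.1, -1.3, 3.2]
opening: 11.6
grip_force: 45.0
```

Emit:
servo_tool:
  rows:
    - {"translation":[0,0,-3],"dr":[0,0,0],"hand":0.05}
    - {"translation":[0,0,-4],"dr":[0,0,0],"hand":0.05}
    - {"translation":[-4.2,-1.7,-3],"dr":[0,0,0],"hand":0.05}
    - {"translation":[-4.2,-1.7,0],"dr":[0,0,0],"hand":0.05}
    - {"translation":[-4.2,-1.7,0],"dr":[0,0,0],"hand":0.05}
    - {"translation":[-4.2,-1.7,0],"dr":[0,0,0],"hand":0.05}
    - {"translation":[-4.2,-1.7,0],"dr":[0,0,0],"hand":0.05}
    - {"translation":[-4.2,-1.9,0],"dr":[0,0,0],"hand":0.05}

```text
clock: 13.45
eef_pos: [470.6, -1.8, 142.0]
orientation: [0.608, 0.794, 0.0, 0.0]
contact_force: [0.2, -0.6, -0.8]
opening: 11.6
grip_force: 45.0
```

Emit:
servo_tool:
  rows:
    - {"translation":[0,0,0],"dr":[0,0,0.124],"hand":0.05}
    - {"translation":[0,0,0],"dr":[0,0,0.124],"hand":0.05}
    - {"translation":[0,0,0],"dr":[0,0,0.124],"hand":0.05}
    - {"translation":[0,0,0],"dr":[0,0,0.124],"hand":0.05}
    - {"translation":[0,0,0],"dr":[0,0,0.124],"hand":0.05}
    - {"translation":[0,0,0],"dr":[0,0,0],"hand":0.05}
    - {"translation":[0,0,0],"dr":[0,0,0],"hand":0.05}
    - {"translation":[0,0,0],"dr":[0,0,0],"hand":0.05}

```text
clock: 14.25
eef_pos: [470.8, -0.0, 141.9]
orientation: [0.82, 0.572, -0.0, -0.0]
contact_force: [-0.1, 0.8, -0.2]
opening: 11.6
grip_force: 45.0
```

```bash
python3 - <<'E'
from h import *
import pickle
s=st()
T=R.from_quat(s["orientation"]).as_matrix(); print(np.degrees(np.arctan2(T[1,0],T[0,0])),"shift",T.T@(np.array([470.3,-3.2,94.6])-s["eef_pos"]))
E
```

```text
{'clock': 14.25, 'eef_pos': [470.813, -0.022, 141.858], 'orientation': [0.82, 0.572, -0.0, -0.0], 'contact_force': [-0.079, 0.807, -0.191], 'torque': [-0.009, -0.05, 0.049], 'opening': 11.643, 'grip_force': 44.996}
69.74964581480349 shift [-3.15831965  0.62712737 47.25840266]
```

Emit:
servo_tool:
  rows:
    - {"translation":[-0.3,0.05,1.5],"dr":[0,0,0],"hand":0.05}
    - {"translation":[0,0,2],"dr":[0,0,0],"hand":0.05}
    - {"translation":[0,0,0.5],"dr":[0,0,0],"hand":0.05}
    - {"translation":[0,0,0],"dr":[0,0,0],"hand":0.05}
    - {"translation":[0,0,0],"dr":[0,0,0],"hand":0.05}
    - {"translation":[0,0,0],"dr":[0,0,0],"hand":0.05}

```text
clock: 14.85
eef_pos: [471.0, -2.9, 102.7]
orientation: [0.821, 0.571, 0.001, 0.0]
contact_force: [-1.0, -0.8, -0.4]
opening: 11.9
grip_force: 45.0
```

```bash
python3 - <<'E'
from h import *
import pickle
s=st()
c,im=look("wrist"); pickle.dump((c,s),open("i.pkl","wb")); save("i.png",im)
for n in("hook_left_tip","cover_end_a","cover_grip","carrier"):
    print(n,[(round(d["score"],2),w(c,d["at"]).round(1).tolist()) for d in robot.mark_of("wrist",n)[:4]])
cv2.imwrite("pics/j.png",cv2.resize(cv2.imread("pics/i.png")[150:400,150:410],None,fx=2.4,fy=2.4,interpolation=2))
E
```

```text
{'clock': 14.85, 'eef_pos': [470.959, -2.943, 102.725], 'orientation': [0.821, 0.571, 0.001, 0.0], 'contact_force': [-0.986, -0.793, -0.413], 'torque': [-0.047, -0.072, 0.034], 'opening': 11.932, 'grip_force': 44.996}
hook_left_tip [(0.48, [488.5, 45.3, 44.3])]
cover_end_a [(0.88, [450.9, -52.3, 57.8]), (0.74, [489.5, 52.9, 58.0])]
cover_grip [(0.63, [473.0, -3.2, 93.6])]
carrier [(0.17, [486.2, 45.2, 43.6])]
```

View pics/j.png

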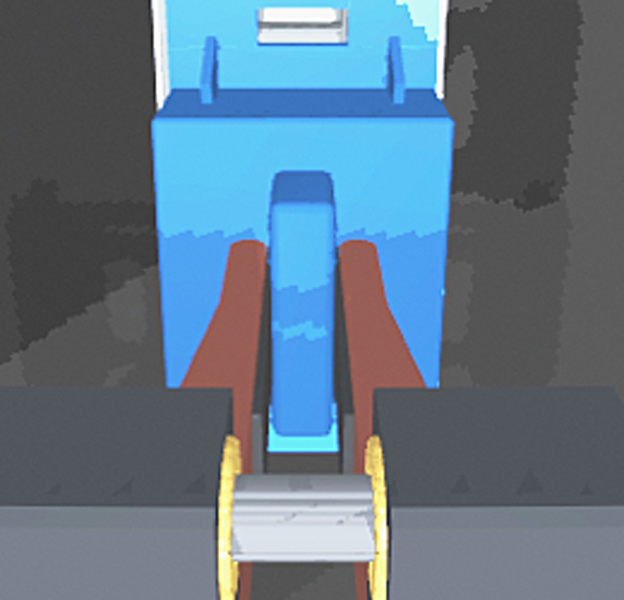

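The crop shows the hook's light head centred in the far slot: slot columns 257–348, hook columns about 263–340. The lateral alignment looks good, so I'll check the position along the length.

```bash
python3 - <<'E'
from h import *
import pickle; c,s=pickle.load(open("i.pkl","rb"))
f=lambda x,y:(150+x/2.4,150+y/2.4)
T=R.from_quat(s["orientation"]).as_matrix(); n=np.array([470.3,-3.0,0])
B=s["eef_pos"][2]-44.6; print("B",B)
for k,x,y,z in(("slot far edge",302,8,4),("slot near edge",302,45,4),("hood L far",153,119,29),("hood R far",453,119,29),("bar far top",302,203,49),("bar near top",302,434,49)):
    p=ray(c,*f(x,y),B+z)-n; print(k,(T.T@p)[:2].round(1))
c0,s0=pickle.load(open("h.pkl","rb")); T0=R.from_quat(s0["orientation"]).as_matrix()
print("slot in 1st pic rel cover", [(T0.T@(ray(c0,285,v,4)-[505.1,267.1,0]))[:2].round(1) for v in(41,52)],[(T0.T@(ray(c0,281,v,4)-[505.1,267.1,0]))[:2].round(1) for v in(165,175)])
c=pickle.load(open("d.pkl","rb"))
for k,u,v,z in(("hook far",282,41,46),("hook far",282,56,46),("hook near",281,187,46),("hook near",281,202,46)): print(k,(T.T@(ray(c,u,v,z)-n))[:2].round(1))
E
```

```text
B 58.124725378562
slot far edge [53.9  1. ]
slot near edge [45.7  1. ]
hood L far [ 36.1 -28.3]
hood R far [36.  30.7]
bar far top [26.4  0.9]
bar near top [-22.3   0.9]
slot in 1st pic rel cover [array([52.4,  1.4]), array([44.5,  1.5])] [array([-44.3,  -1.3]), array([-53. ,  -1.3])]
hook far [55.8  0.2]
hook far [46.7  0.2]
hook near [-41.5  -0.1]
hook near [-52.9  -0. ]
```

Emit:
servo_tool:
  rows:
    - {"translation":[-0.1,-0.08,0],"dr":[0,0,0],"hand":0.05}
    - {"translation":[0,0,0.5],"dr":[0,0,0],"hand":0.05}
    - {"translation":[0,0,0.4],"dr":[0,0,0],"hand":0.05}
    - {"translation":[0,0,0.2],"dr":[0,0,0],"hand":0.05}
    - {"translation":[0,0,0.2],"dr":[0,0,0],"hand":0.05}
    - {"translation":[0,0,0],"dr":[0,0,0],"hand":0.05}
    - {"translation":[0,0,0],"dr":[0,0,0],"hand":0.05}

```text
clock: 15.8
eef_pos: [469.3, -3.7, 88.9]
orientation: [0.821, 0.571, -0.0, -0.0]
contact_force: [0.9, 0.6, -0.9]
opening: 11.7
grip_force: 45.0
```

Emit:
servo_tool:
  rows:
    - {"translation":[0,0,0.15],"dr":[0,0,0],"hand":0.05}
    - {"translation":[0,0,0.15],"dr":[0,0,0],"hand":0.05}
    - {"translation":[0,0,0],"dr":[0,0,0],"hand":0.05}

```text
clock: 16.1
eef_pos: [469.1, -3.8, 85.8]
orientation: [0.821, 0.571, -0.0, -0.0]
contact_force: [-0.0, -0.5, -1.6]
opening: 11.7
grip_force: 45.0
```

Emit:
servo_tool:
  rows:
    - {"translation":[0,0,0.15],"dr":[0,0,0],"hand":0.05}
    - {"translation":[0,0,0.15],"dr":[0,0,0],"hand":0.05}
    - {"translation":[0,0,0],"dr":[0,0,0],"hand":0.05}

```text
clock: 16.4
eef_pos: [469.3, -3.6, 82.9]
orientation: [0.821, 0.571, 0.0, -0.0]
contact_force: [-0.5, 1.2, -0.2]
opening: 11.6
grip_force: 45.0
```

Emit:
servo_tool:
  rows:
    - {"translation":[0,0,0.15],"dr":[0,0,0],"hand":0.05}
    - {"translation":[0,0,0.15],"dr":[0,0,0],"hand":0.05}
    - {"translation":[0,0,0],"dr":[0,0,0],"hand":0.05}

```text
clock: 16.7
eef_pos: [469.4, -3.7, 79.9]
orientation: [0.821, 0.571, 0.0, 0.0]
contact_force: [-0.8, 0.0, 1.3]
opening: 11.9
grip_force: 45.0
```

Emit:
servo_tool:
  rows:
    - {"translation":[0,0,0.15],"dr":[0,0,0],"hand":0.05}
    - {"translation":[0,0,0],"dr":[0,0,0],"hand":0.05}
    - {"translation":[0,0,0],"dr":[0,0,0],"hand":0.05}

```text
clock: 17.0
eef_pos: [469.4, -3.7, 78.6]
orientation: [0.821, 0.571, 0.0, 0.0]
contact_force: [-0.3, 0.9, 2.6]
opening: 11.7
grip_force: 45.0
```

Contact has started and the tray is beginning to sink. I'll continue in small steps.

Emit:
servo_tool:
  rows:
    - {"translation":[0,0,0.1],"dr":[0,0,0],"hand":0.05}
    - {"translation":[0,0,0.1],"dr":[0,0,0],"hand":0.05}
    - {"translation":[0,0,0],"dr":[0,0,0],"hand":0.05}

```text
clock: 17.3
eef_pos: [469.4, -3.7, 76.5]
orientation: [0.821, 0.571, 0.0, 0.0]
contact_force: [0.9, 0.0, 2.9]
opening: 11.2
grip_force: 45.0
```

Emit:
servo_tool:
  rows:
    - {"translation":[0,0,0.1],"dr":[0,0,0],"hand":0.05}
    - {"translation":[0,0,0],"dr":[0,0,0],"hand":0.05}
    - {"translation":[0,0,0],"dr":[0,0,0],"hand":0.05}

```text
clock: 17.6
eef_pos: [469.4, -3.7, 75.5]
orientation: [0.821, 0.571, 0.0, 0.0]
contact_force: [0.7, 0.3, 3.3]
opening: 12.0
grip_force: 45.0
```

Emit:
servo_tool:
  rows:
    - {"translation":[0,0,0.1],"dr":[0,0,0],"hand":0.05}
    - {"translation":[0,0,0],"dr":[0,0,0],"hand":0.05}
    - {"translation":[0,0,0],"dr":[0,0,0],"hand":0.05}

```text
clock: 17.9
eef_pos: [469.4, -3.7, 74.5]
orientation: [0.821, 0.571, 0.0, 0.0]
contact_force: [1.1, 0.0, 3.4]
opening: 11.6
grip_force: 45.0
```

Emit:
servo_tool:
  rows:
    - {"translation":[0,0,0.1],"dr":[0,0,0],"hand":0.05}
    - {"translation":[0,0,0],"dr":[0,0,0],"hand":0.05}

```text
clock: 18.1
eef_pos: [469.4, -3.7, 73.5]
orientation: [0.821, 0.571, 0.0, 0.0]
contact_force: [0.3, 1.2, 4.3]
opening: 12.5
grip_force: 45.0
```

Emit:
servo_tool:
  rows:
    - {"translation":[0,0,0.1],"dr":[0,0,0],"hand":0.05}
    - {"translation":[0,0,0],"dr":[0,0,0],"hand":0.05}

```text
clock: 18.3
eef_pos: [469.5, -3.7, 72.7]
orientation: [0.821, 0.571, 0.0, 0.0]
contact_force: [0.3, 0.3, 6.0]
opening: 11.7
grip_force: 45.0
```

Emit:
servo_tool:
  rows:
    - {"translation":[0,0,0.1],"dr":[0,0,0],"hand":0.05}
    - {"translation":[0,0,0],"dr":[0,0,0],"hand":0.05}

```text
clock: 18.5
eef_pos: [469.7, -3.6, 72.0]
orientation: [0.821, 0.571, 0.0, 0.0]
contact_force: [-1.1, -0.1, 10.2]
opening: 11.5
grip_force: 45.0
```

Emit:
servo_tool:
  rows:
    - {"translation":[0,0,0.08],"dr":[0,0,0],"hand":0.05}
    - {"translation":[0,0,0],"dr":[0,0,0],"hand":0.05}

```text
clock: 18.7
eef_pos: [469.8, -3.6, 71.4]
orientation: [0.821, 0.571, 0.0, 0.0]
contact_force: [-1.2, -0.0, 13.4]
opening: 12.0
grip_force: 45.0
```

Emit:
servo_tool:
  rows:
    - {"translation":[0,0,0.06],"dr":[0,0,0],"hand":0.05}
    - {"translation":[0,0,0],"dr":[0,0,0],"hand":0.05}

```text
clock: 18.9
eef_pos: [469.9, -3.6, 71.0]
orientation: [0.821, 0.571, 0.0, 0.001]
contact_force: [-1.9, 0.0, 15.2]
opening: 11.4
grip_force: 45.0
```

Emit:
servo_tool:
  rows:
    - {"translation":[0,0,0.05],"dr":[0,0,0],"hand":0.05}
    - {"translation":[0,0,0],"dr":[0,0,0],"hand":0.05}

```text
clock: 19.1
eef_pos: [470.0, -3.7, 70.5]
orientation: [0.821, 0.571, 0.0, 0.001]
contact_force: [-1.1, -0.0, 14.7]
opening: 11.7
grip_force: 45.0
```

Emit:
servo_tool:
  rows:
    - {"translation":[0,0,0.05],"dr":[0,0,0],"hand":0.05}
    - {"translation":[0,0,0],"dr":[0,0,0],"hand":0.05}

```text
clock: 19.3
eef_pos: [470.1, -3.6, 70.2]
orientation: [0.821, 0.571, 0.001, 0.001]
contact_force: [-1.8, 0.1, 17.5]
opening: 11.6
grip_force: 45.0
```

Emit:
servo_tool:
  rows:
    - {"translation":[0,0,0.05],"dr":[0,0,0],"hand":0.05}
    - {"translation":[0,0,0],"dr":[0,0,0],"hand":0.05}

```text
clock: 19.5
eef_pos: [470.1, -3.2, 69.0]
orientation: [0.821, 0.571, 0.001, 0.0]
contact_force: [2.7, 2.4, 3.2]
opening: 11.7
grip_force: 45.0
```

The push dropped from 17.5 to 3.2 N, so at least one hook has clicked. I'll press on gently to find out whether both have.

Emit:
servo_tool:
  rows:
    - {"translation":[0,0,0.05],"dr":[0,0,0],"hand":0.05}
    - {"translation":[0,0,0],"dr":[0,0,0],"hand":0.05}

```text
clock: 19.7
eef_pos: [469.9, -3.3, 68.2]
orientation: [0.821, 0.571, 0.001, 0.0]
contact_force: [2.0, 1.6, 5.2]
opening: 11.4
grip_force: 45.0
```

Emit:
servo_tool:
  rows:
    - {"translation":[0,0,0.05],"dr":[0,0,0],"hand":0.05}
    - {"translation":[0,0,0],"dr":[0,0,0],"hand":0.05}

```text
clock: 19.9
eef_pos: [469.9, -3.3, 68.1]
orientation: [0.821, 0.571, 0.001, 0.0]
contact_force: [0.8, 2.9, 10.1]
opening: 12.2
grip_force: 45.0
```

Emit:
servo_tool:
  rows:
    - {"translation":[0,0,0.05],"dr":[0,0,0],"hand":0.05}
    - {"translation":[0,0,0],"dr":[0,0,0],"hand":0.05}

```text
clock: 20.1
eef_pos: [469.9, -3.3, 68.0]
orientation: [0.821, 0.571, 0.001, 0.0]
contact_force: [-0.9, 2.3, 16.9]
opening: 12.0
grip_force: 45.0
```

Emit:
servo_tool:
  rows:
    - {"translation":[0,0,0.05],"dr":[0,0,0],"hand":0.05}
    - {"translation":[0,0,0],"dr":[0,0,0],"hand":0.05}

```text
clock: 20.3
eef_pos: [470.0, -3.3, 68.0]
orientation: [0.821, 0.571, 0.0, 0.001]
contact_force: [-2.9, 2.1, 22.7]
opening: 11.6
grip_force: 45.0
```

Emit:
servo_tool:
  rows:
    - {"translation":[0,0,-0.1],"dr":[0,0,0],"hand":0.05}
    - {"translation":[0,0,-0.1],"dr":[0,0,0],"hand":0.05}
    - {"translation":[0,0,0],"dr":[0,0,0],"hand":0.05}

```text
clock: 20.6
eef_pos: [469.6, -3.6, 68.7]
orientation: [0.821, 0.571, 0.0, 0.0]
contact_force: [2.7, 2.3, 3.7]
opening: 11.6
grip_force: 45.0
```

Emit:
servo_tool:
  rows:
    - {"translation":[0,0,-0.2],"dr":[0,0,0],"hand":0.05}
    - {"translation":[0,0,-0.2],"dr":[0,0,0],"hand":0.05}
    - {"translation":[0,0,-0.2],"dr":[0,0,0],"hand":0.05}
    - {"translation":[0,0,-0.1],"dr":[0,0,0],"hand":0.05}
    - {"translation":[0,0,0],"dr":[0,0,0],"hand":0.05}

```text
clock: 21.1
eef_pos: [468.5, -4.1, 75.3]
orientation: [0.821, 0.571, -0.001, -0.0]
contact_force: [0.2, 0.4, 0.8]
opening: 12.0
grip_force: 45.0
```

Emit:
servo_tool:
  rows:
    - {"translation":[0,0,0],"dr":[0,0,0],"hand":0.45}
    - {"translation":[0,0,0],"dr":[0,0,0],"hand":0.45}
    - {"translation":[0,0,0],"dr":[0,0,0],"hand":0.45}
    - {"translation":[0,0,-1],"dr":[0,0,0],"hand":0.45}
    - {"translation":[0,0,-4],"dr":[0,0,0],"hand":0.45}
    - {"translation":[-4,0,-4],"dr":[0,0,0],"hand":0.45}
    - {"translation":[-4,0,0],"dr":[0,0,0],"hand":0.45}
    - {"translation":[0,0,0],"dr":[0,0,0],"hand":0.45}

```text
clock: 21.9
eef_pos: [441.6, -79.2, 162.3]
orientation: [0.823, 0.568, -0.001, 0.001]
contact_force: [0.5, 0.3, -0.9]
opening: 39.7
grip_force: 0.0
```

Emit:
servo_tool:
  rows:
    - {"translation":[0,0,0],"dr":[0,0,0],"hand":0.45}
    - {"translation":[0,0,0],"dr":[0,0,0],"hand":0.45}

```text
clock: 22.1
eef_pos: [443.2, -73.4, 161.0]
orientation: [0.821, 0.571, 0.0, -0.0]
contact_force: [-0.5, 0.6, 0.1]
opening: 39.7
grip_force: 0.0
```

```bash
python3 - <<'E'
from h import *
st()
c,im=look("wrist")
for n in("cover_end_a","cover","carrier"):
    print(n,[(round(d["score"],2),w(c,d["at"]).round(1).tolist()) for d in robot.mark_of("wrist",n)[:4]])
save("k.png",im); c2,im2=look("side"); a=cv2.resize(im[:260,160:400],(480,520)); b=cv2.resize(im2[195:265,205:275],(320,520),interpolation=2); save("l.png",np.hstack([a,b]))
E
```

```text
{'clock': 22.1, 'eef_pos': [443.175, -73.405, 161.014], 'orientation': [0.821, 0.571, 0.0, -0.0], 'contact_force': [-0.484, 0.577, 0.083], 'torque': [-0.098, -0.035, 0.035], 'opening': 39.706, 'grip_force': 0.0}
cover_end_a [(0.74, [487.7, 54.8, 33.9]), (0.73, [451.7, -57.8, 29.7])]
cover [(0.57, [468.4, -5.5, 29.5]), (0.28, [468.9, -4.5, 69.2])]
carrier []
```

View pics/l.png

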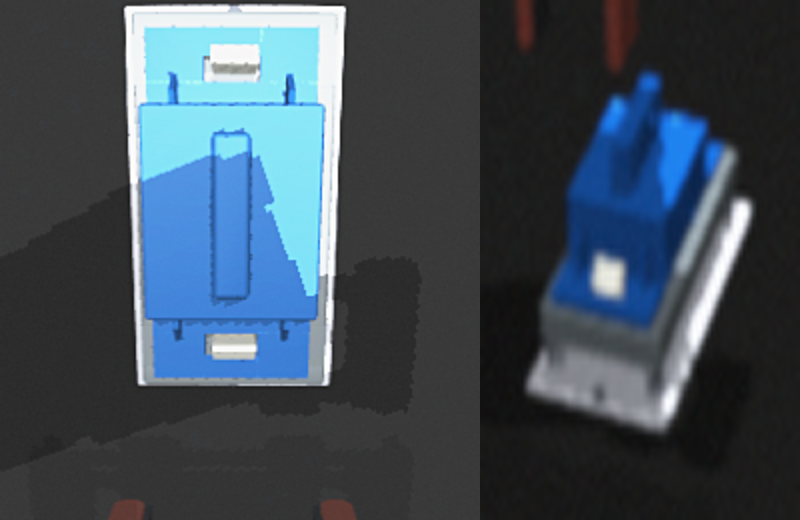

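Both cream hook heads show through their slots and overlap the outer edges, at (232,62) and (231,346) in the left view. The cover lies flat and centred. The push dropped at the click and then turned hard, with no tilt measured. I'm handing the job in.

```bash
python3 -c "
from plant import robot
print(robot.job_done())"
```

```text
the job is handed in; nothing more can be done
None
```

The job is handed in: the steel cylinder stands in the nest and the blue cover lies flat over it with both hooks appearing latched, pressed with at most about 23 N (the hand-in returned no verdict).

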